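# Queue two connector modules in the tester's gravity chute

## Robot

A 6-joint arm with a two-finger parallel gripper is mounted at the origin on the work surface. World frame = base frame: x ahead of the robot, y to its left, z up, the work surface at z = 0. Lengths are in m, angles in rad, forces in N, time in s.
With the tool pointing down it reaches from about 0.375 to 0.975 m from the base axis. Payload 3.8 kg.
Tool frame: the origin (TCP) lies at the very end of the fingers, on their centre line; the grasp point (between the pads) lies 19 mm behind it; z points along the fingers, y is the line along which they close (so a half turn about z gives the same grasp; the last joint's range is limited). The gripper opens to 85 mm and grips with 20 to 120 N. Pads are 22 mm wide; open, the fingers measure 114 mm over their backs; the gripper's body (76 mm by 85 mm) begins 54 mm behind the grasp point. The pads swing forward as they close: fully open they stand 13 mm farther back than shut.
Start: joints at [1.183, 0.264, 1.604, -0, 1.274, -0.037], TCP at [0.232, 0.634, 0.231] pointing down, gripper open.
Joint ranges: [-2.63, 2.63], [-0.94, 2.18], [0.31, 2.57], [-1.31, 4.45], [0, 2.66], [-2.55, 2.55]. Speed limits (rad/s): [2.57, 2.57, 3.14, 3.14, 3.14, 3.14].

## Interface

Orientations are given as a rotation vector (axis times angle).
In Python, from workcell import monitor, viewer, job gives the robot as it stands. The module is installed in compiled form; this text tells all that it offers.
- The arm moves only by the tool step_arm, never from a script. Its argument "series" is one flat list of numbers, 4 for each row, row after row: the shift along the tool's x, y, z in m, then the turn about the tool's z in rad. A call has 1 to 8 rows; each row is the pose to reach, as a shift and turn from the pose commanded when the call began, along the tool's axes at that moment; what a row does not reach only later rows make up. A row lasts 1/8 s, in which the tool goes at most 62.5 mm and 10.7 degrees, less where a joint would pass 70% of its speed; a pose out of reach is approached as far as the arm can. A call with a gripper value outside its range is refused whole. "gripper" is the opening, from 0 (shut) to 1 (fully open), set as the call begins (left out, the last holds). The fingers move at their own pace and stop on an object; "newtons" is the grip in N (left out, the last holds). Time passes only in rows, so rows that repeat a pose let the fingers close. It gives the time, the measured TCP pose, the force, the opening and the grip force at its end, in the units of the state.
- monitor.read_state(): the state, without advancing time (a new reading comes with each control period).
- viewer.read_camera(name): name is "scene" or "top" or "wrist"; returns a dict with "image" (384x512x3 uint8, red, green, blue), "intrinsics" (3x3 intrinsics, pixels), "T" (4x4, takes a point from camera to world coordinates); the wrist camera has in their place "hand_eye" (4x4, takes a point from camera to tool coordinates, whose origin is the TCP and whose axes are the flange's). Camera axes: x right, y up, looking along -z (the intrinsics and any distortion apply to the point x, -y, -z); pixel columns grow to the right and rows downward; lengths in m; the calibration is good to about 2 mm. The wrist camera is an equidistant fisheye: a pixel r from the principal point sees the ray r / f radians off the axis. A picture is of the moment at which its call begins: read the wrist's pose just before it. There is no depth.
- job.finish_job(): hands the job in; it is judged then, once.
Trained networks look in a picture, given as the dict that the camera call returned (one of the last four; its "shot" number tells which), for a name from the list of things; names that differ only in an ending like _2 or _b are one class to them, and where a whole thing is asked for, a point or a joint stands for the part that bears it (a point fixed in the world has none). Each returns a list of dicts, best first, with "score" (0 to 1); they miss things now and then, are a little off and sometimes report something else, mostly with a low value. They report only what shows in the picture. A call takes as long as a camera call.
- viewer.boxes_of(picture, label): "extent" ([centre column, centre row, width, height] in pixels, round what is visible of it).
- viewer.spot_point(picture, label): "point" ([column, row] in pixels: a listed point, or the origin of a listed thing).
The state is a dict: "time": time; "q": joint angles; "joint_vel": joint speeds; "joint_torque": joint torques, N m; "tool_pos": TCP position; "tcp_rot": TCP orientation; "wrist_force": force on the tool from outside, world axes, zero at the start; "torque": the same for the moment, N m; "width": opening from 0.0 (shut) to 1.0 (fully open); "grip_force": force on a finger pad.
Only numpy, scipy, OpenCV 4.12 (cv2) and the standard library are available. Lean on these libraries where they do the work, as an engineer would, in place of code of your own. Each camera call takes 0.05 s, during which the arm holds its last target. There are 200 camera calls.

## Task

Load the two black connector modules with orange ends into the sloping aluminium chute so that both lie the same way up: flat on the chute floor with the brass contacts up and the orange end pointing up the slope. One must rest against the red stop at the bottom and the other right behind it. Leave the module with the blue end where it is.

Things in the scene. Friction and masses are not known exactly. Their poses are not given: they have to be found in the camera images.
- module_a: Black connector module with an orange end, flat on the bench, contacts up. Block 64 long, 28 wide, 32 mm high, about 60 g. Origin: centre of its underside. x runs along its length to the orange end (the last 16 mm are orange), y across, z up through its contact face (grey, brass pins).
- module_b: Second black connector module with an orange end, the same as module_a, flat on the bench, contacts up. Block 64 long, 28 wide, 32 mm high, about 60 g. Origin: centre of its underside. x runs along its length to the orange end (the last 16 mm are orange), y across, z up through its contact face (grey, brass pins).
- module_blue: Bystander, not to be loaded: the same black module but with a blue end, flat on the bench, contacts up. Block 64 long, 28 wide, 32 mm high, about 60 g. Origin: centre of its underside. x runs along its length to the blue end (the last 16 mm are blue), y across, z up through its contact face (grey, brass pins).
- chute: Fixed aluminium chute, open on top. Origin: on the bench under its middle; x level, pointing up the chute, away from the red stop (25 high); z up. Slick floor, 230 long, rises 25 deg from x=-104, z=45 (stop face) to x=104, z=142 (all mm), 46 wide between walls 3 thick that stand 12 over it. Modules slide down it by themselves; queued, their centres lie 32 and 96 up the slope from the stop.

How it is judged:
At the end, for the whole second after the job is handed in: Both orange-ended modules rest in the chute, let go: one at the stop, one right behind it, in either order (each within 14 mm along and across, 12 mm in height), contacts up and orange end up the slope (z within 35, x within 75 degrees of vertical); blue-ended module moved under 30 mm (((x of module_a in the frame of chute between -0.0889984 and -0.0609984 m and y of module_a in the frame of chute between -0.014 and 0.014 m and z of module_a in the frame of chute between 0.0465232 and 0.0705232 m and x of module_b in the frame of chute between -0.0309952 and -0.0029952 m and y of module_b in the frame of chute between -0.014 and 0.014 m and z of module_b in the frame of chute between 0.0735696 and 0.0975696 m) or (x of module_b in the frame of chute between -0.0889984 and -0.0609984 m and y of module_b in the frame of chute between -0.014 and 0.014 m and z of module_b in the frame of chute between 0.0465232 and 0.0705232 m and x of module_a in the frame of chute between -0.0309952 and -0.0029952 m and y of module_a in the frame of chute between -0.014 and 0.014 m and z of module_a in the frame of chute between 0.0735696 and 0.0975696 m)) and angle between each of module_a, module_b's own x axis and vertical below 1.309 rad and angle between each of module_a, module_b's own z axis and vertical below 0.62 rad and linear speed of each of module_a, module_b below 0.02 m/s); the robot touches nothing.
It fails at once if the blue-ended module was moved more than 30 mm (distance of module_blue from where it was at the start of the episode above 0.03 m).
It also fails if it takes over 51 s, if anything falls off the work surface, if the arm or the gripper's body presses on something with over 40 N, if the wrist force passes 120 N, or if a joint passes its speed limit or range.

## Working session

There is one attempt and no reset: what is moved stays moved. The work goes in short steps, Python scripts to look and compute and a tool call to move; the robot and the scene stay as the last step left them, time stands still between calls to the robot, and variables do not carry over. Pictures are saved under pics/ and viewed, at most 10 in all, crops included, and the job is handed in when it is done.

Besides the shell and the picture viewer there is one more tool, called after "Request:" as name(argument=value, ...), one argument or row to a line, values as JSON. step_arm: Moves the arm, as the interface text tells. Its arguments: {"type":"object","properties":{"series":{"type":"array"},"gripper":{"type":"number"},"newtons":{"type":"number"}},"required":["series"]}

```bash
mkdir -p pics
cat > h.py <<'E'
import numpy as np, cv2
from workcell import monitor, viewer, job
from scipy.spatial.transform import Rotation as R
def px2w(p,c,z):
    K=c["intrinsics"];T=c["T"]
    d=np.linalg.inv(K)@np.array([p[0],p[1],1.]);d=T[:3,:3]@np.array([d[0],-d[1],-d[2]])
    o=T[:3,3];return o+d*(z-o[2])/d[2]
def w2px(P,c):
    T=c["T"];q=T[:3,:3].T@(np.asarray(P)-T[:3,3]);u=c["intrinsics"]@np.array([q[0],-q[1],-q[2]]);return u[:2]/u[2]
E
python3 - <<'E'
from h import *
np.set_printoptions(precision=4,suppress=True)
s=monitor.read_state();print(s["time"],s["tool_pos"],s["tcp_rot"],R.from_rotvec(s["tcp_rot"]).as_matrix())
ims=[]
for n in ["top","scene"]:
    c=viewer.read_camera(n);print(n,c["T"],c["intrinsics"],[k for k in c])
    cv2.imwrite(f"pics/{n}0.png",cv2.cvtColor(c["image"],cv2.COLOR_RGB2BGR))
    for l in ["module_a","module_blue","chute"]:
        for d in viewer.boxes_of(c,l)[:4]: print(n,l,"box",np.round(d["extent"]),round(d["score"],2))
        for d in viewer.spot_point(c,l)[:4]: print(n,l,"pt",np.round(d["point"],1),round(d["score"],2),px2w(d["point"],c,0))
E
```

```text
0.0 [0.2317 0.6332 0.23  ] [-0.5481 -3.0929  0.0034] [[-0.9391  0.3436 -0.0008]
 [ 0.3436  0.9391 -0.0021]
 [ 0.0001 -0.0022 -1.    ]]
top [[ 0.014   0.9988 -0.0465  0.4914]
 [-0.9997  0.015   0.021  -0.0516]
 [ 0.0216  0.0462  0.9987  0.9966]
 [ 0.      0.      0.      1.    ]] [[448.284    0.     257.9085]
 [  0.     448.284  185.7934]
 [  0.       0.       1.    ]] ['image', 'intrinsics', 'T', 'shot']
top module_a box [286. 218.  18.  29.] 0.74
top module_a pt [285.8 218. ] 0.73 [ 0.4671 -0.1355  0.    ]
top module_a pt [333.7 146. ] 0.63 [ 0.6297 -0.2413  0.    ]
top module_blue box [366. 197.  36.  22.] 0.58
top module_blue pt [361.8 196.8] 0.74 [ 0.5167 -0.3051  0.    ]
top chute box [126. 190.  76. 118.] 0.94
top chute pt [361.1 197.6] 0.74 [ 0.5149 -0.3035  0.    ]
top chute pt [133.  189.6] 0.61 [0.5253 0.2037 0.    ]
scene [[-0.5172 -0.5489  0.6566  1.1324]
 [ 0.8556 -0.3135  0.4119  0.3142]
 [-0.0202  0.7749  0.6318  0.6065]
 [ 0.      0.      0.      1.    ]] [[366.1703   0.     260.0161]
 [  0.     366.1703 196.911 ]
 [  0.       0.       1.    ]] ['image', 'intrinsics', 'T', 'shot']
scene module_a box [250. 180.  18.  24.] 0.87
scene module_a box [181. 196.  16.  27.] 0.68
scene module_a pt [178.7 199.4] 0.67 [ 0.6165 -0.2608  0.    ]
scene module_a pt [251.3 183.2] 0.56 [ 0.4629 -0.1329  0.    ]
scene module_blue box [188. 169.  24.  18.] 0.74
scene module_blue pt [188.7 174.2] 0.53 [ 0.5153 -0.3113  0.    ]
scene chute box [361. 237.  50. 105.] 0.79
scene chute pt [358.5 242.9] 0.98 [0.5323 0.1966 0.    ]
```

Run:
```python
import cv2
t=cv2.imread("pics/top0.png");s=cv2.imread("pics/scene0.png")
cv2.imwrite("pics/t1.png",cv2.resize(t[100:280,70:410][:, :],(800,424),interpolation=cv2.INTER_CUBIC))
cv2.imwrite("pics/s1.png",cv2.resize(s[120:320,140:420],(800,571),interpolation=cv2.INTER_CUBIC))
```

```text
(no output)
```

View pics/t1.png

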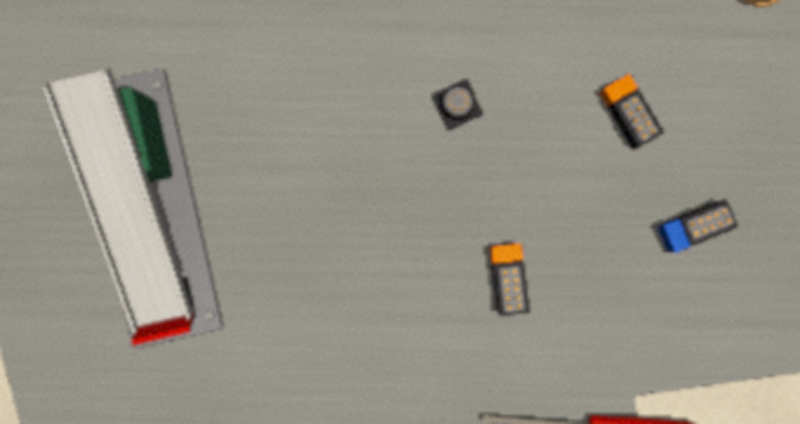

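View pics/s1.png

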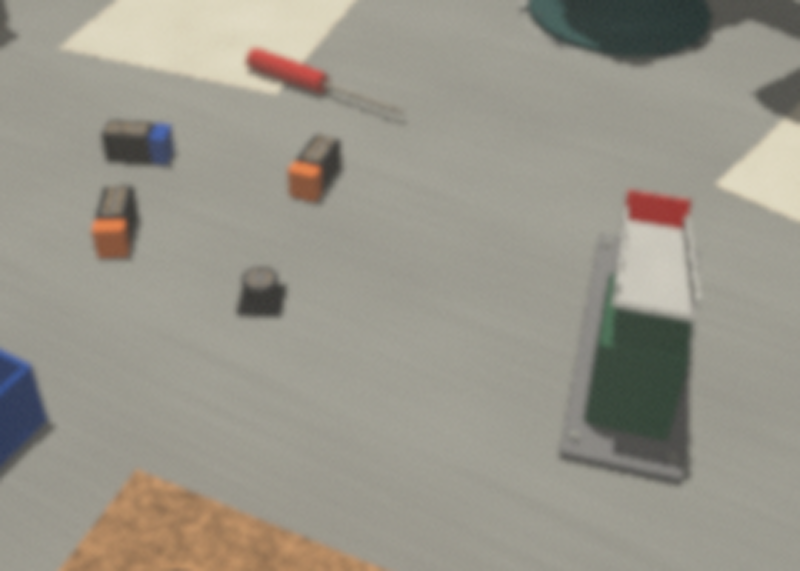

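The pictures show two orange-ended modules, at crop (508,278) and (632,110) in the top view, with the blue one at (697,226). The chute is on the left with its red stop at (160,330), towards the robot, so it slopes up along about +x. Next I fit the poses.

```bash
cat >> h.py <<'E'
from scipy.optimize import least_squares, minimize
def pose(x,y,a): 
    c,s=np.cos(a),np.sin(a);return lambda P:np.c_[x+c*P[:,0]-s*P[:,1],y+s*P[:,0]+c*P[:,1],P[:,2]]
def boxv(x0,x1): return np.array([[x,y,z] for x in(x0,x1) for y in(-.014,.014) for z in(0,.032)])
S,C=np.sin(np.radians(25)),np.cos(np.radians(25))
def fl(s,y,h): # s along slope from the stop, h over floor, chute frame
    return np.array([-.104+s*C-h*S,y,.045+s*S+h*C])
E
cat > fit.py <<'E'
from h import *
np.set_printoptions(precision=4,suppress=True)
cs=[viewer.read_camera(n) for n in("top","scene")]
# chute
t=lambda x,y:(x/2.353+70,y/2.353+100); s=lambda x,y:(x/2.857+140,y/2.857+120)
obs=[(0,fl(.23,.023,0),t(51,82)),(0,fl(.23,-.023,0),t(107,70)),(0,fl(0,-.023,.012),t(189,317)),
 (1,fl(.23,-.023,0),s(613,308)),(1,fl(.23,.023,0),s(692,320)),(1,fl(0,-.023,0),s(625,219)),(1,fl(0,.023,0),s(690,228))]
f=lambda p:np.concatenate([w2px(pose(*p)(P[None])[0],cs[i])-np.array(u) for i,P,u in obs])
r=least_squares(f,[.53,.2,.2],loss="soft_l1");print("chute",r.x);print(r.fun if 0 else f(r.x).reshape(-1,2))
# modules
def masks(c,box):
    hsv=cv2.cvtColor(c["image"],cv2.COLOR_RGB2HSV).astype(int);h,sa,v=[hsv[...,i] for i in range(3)]
    o=((h<20)&(sa>150)&(v>110)); d=(v<75)|o
    m=np.zeros(v.shape,bool);x,y,w,hh=box;m[int(y-hh/2-5):int(y+hh/2+6),int(x-w/2-5):int(x+w/2+6)]=1
    out=[]
    for q in(o&m,d&m):
        n,l,st,_=cv2.connectedComponentsWithStats(q.astype(np.uint8));k=1+np.argmax(st[1:,4]) if n>1 else 0
        pts=np.argwhere(l==k)[:,::-1].astype(np.float32)
        out.append(cv2.convexHull(pts))
    return out
def hull(V,c): return cv2.convexHull(np.array([w2px(p,c) for p in V],np.float32))
def feats(h):
    M=cv2.moments(h);return np.array([M["m10"]/M["m00"],M["m01"]/M["m00"]])
for name,boxes,p0 in[("near",[(286,218,18,29),(250,180,18,24)],(.467,-.136,.1)),("far",[(338,147,22,30),(181,196,16,27)],(.625,-.245,.55))]:
    ms=[masks(c,b) for c,b in zip(cs,boxes)]
    def g(p,cc=(0,1)):
        e=[]
        for i in cc:
            for V,h in zip((boxv(.016,.032),boxv(-.032,.032)),ms[i]): e.append(feats(hull(pose(*p)(V),cs[i]))-feats(h))
        return np.concatenate(e)
    for cc in((0,),(0,1)):
        r=least_squares(lambda p:g(p,cc),p0,diff_step=1e-4);print(name,cc,r.x,np.round(r.fun,1))
E
python3 fit.py
```

```text
chute [0.5283 0.2017 0.2425]
[[-0.4739 -0.3582]
 [-0.4944 -0.6073]
 [-1.0865  0.9771]
 [ 0.5246 -2.0023]
 [-0.9118 -1.266 ]
 [-0.3419  0.6827]
 [-3.3199  0.8829]]
near (0,) [ 0.4712 -0.1286 -0.1428] [ 0.4 -1.7 -0.3  1.7]
near (0, 1) [ 0.4669 -0.1252 -0.3606] [ 1.1  0.9 -1.9  3.6 -1.1  4.4 -2.6  2.7]
far (0,) [ 0.6254 -0.2425  0.2632] [-0.2 -0.9  0.2  0.9]
far (0, 1) [ 0.6242 -0.2466  0.4612] [-0.4  0.3  2.1  1.5 -0.8  5.   1.5 -0.7]
```

```bash
cat >> h.py <<'E'
np.set_printoptions(precision=4,suppress=True)
def goto(x,y,z,a):
    s=monitor.read_state();M=R.from_rotvec(s["tcp_rot"]).as_matrix()
    d=M.T@(np.array([x,y,z])-s["tool_pos"]);ya=np.arctan2(M[1,0],M[0,0])
    t=(ya-a+np.pi)%(2*np.pi)-np.pi;print("t",s["time"],"at",s["tool_pos"],"yaw",ya,"go",d,"turn",t,"rows>",np.linalg.norm(d)/.0625,abs(t)/.186)
E
python3 - <<'E'
from h import *
c=viewer.read_camera("wrist");print(c["hand_eye"],c["intrinsics"])
E
```

```text
[[-0.002   0.9562  0.2926  0.0737]
 [ 1.      0.0021 -0.0002 -0.0011]
 [-0.0008  0.2926 -0.9562 -0.142 ]
 [ 0.      0.      0.      1.    ]] [[297.3186   0.     252.9317]
 [  0.     297.3186 184.3419]
 [  0.       0.       1.    ]]
```

Request:
step_arm(
  series=[-0.03, -0.04, 0, 0.168, -0.06, -0.08, 0, 0.336, -0.09, -0.12, 0, 0.504, -0.12, -0.16, 0, 0.672, -0.15, -0.2, 0, 0.84, -0.18, -0.24, 0, 1.008, -0.21, -0.28, 0, 1.176, -0.24, -0.32, 0, 1.344],
)

```text
time: 1.85
tool_pos: [0.3477, 0.2494, 0.2316]
tcp_rot: [2.36, 2.073, 0.002]
wrist_force: [1.2, -0.4, 0.8]
width: 1.0
grip_force: 0.0
```

```bash
python3 -c "
from h import *
goto(.467,-.13,.2,.1)"
```

```text
t 1.85 at [0.3477 0.2494 0.2316] yaw 1.4417072056689402 go [-0.3609  0.1671  0.0316] turn 1.34170720566894 rows> 6.3841507598585014 7.213479600370646
```

Request:
step_arm(
  series=[-0.045, 0.021, 0.004, 0.168, -0.09, 0.042, 0.008, 0.336, -0.135, 0.063, 0.012, 0.504, -0.18, 0.084, 0.016, 0.672, -0.225, 0.105, 0.02, 0.84, -0.27, 0.126, 0.024, 1.008, -0.315, 0.147, 0.028, 1.176, -0.36, 0.167, 0.032, 1.342],
)

```text
time: 2.85
tool_pos: [0.469, -0.1287, 0.1995]
tcp_rot: [3.138, 0.155, 0.002]
wrist_force: [0.2, 0.1, -0.1]
width: 1.002
grip_force: 0.0
```

```bash
cat >> h.py <<'E'
class Wrist:
    def __init__(s):
        st=monitor.read_state();s.c=viewer.read_camera("wrist");T=np.eye(4);T[:3,:3]=R.from_rotvec(st["tcp_rot"]).as_matrix();T[:3,3]=st["tool_pos"]
        s.T=T@s.c["hand_eye"];s.K=s.c["intrinsics"];s.im=cv2.cvtColor(s.c["image"],cv2.COLOR_RGB2BGR)
    def w(s,p,z):
        v=np.array([p[0]-s.K[0,2],p[1]-s.K[1,2]]);r=np.linalg.norm(v);th=r/s.K[0,0]
        d=np.array([v[0]/r*np.sin(th),-v[1]/r*np.sin(th),-np.cos(th)]);d=s.T[:3,:3]@d;o=s.T[:3,3];return o+d*(z-o[2])/d[2]
    def px(s,P):
        q=s.T[:3,:3].T@(np.asarray(P)-s.T[:3,3]);u=np.array([q[0],-q[1]]);n=np.linalg.norm(u);return s.K[:2,2]+s.K[0,0]*np.arctan2(n,-q[2])*u/n
    def draw(s,P,col=(255,0,255)):
        cv2.polylines(s.im,[np.round(np.array([s.px(p) for p in P])).astype(int)],True,col,1)
    def orange(s,ztop=.032):
        # rectify the plane z=ztop to metric view around each detection
        hsv=cv2.cvtColor(s.im,cv2.COLOR_BGR2HSV);return cv2.inRange(hsv,(3,130,90),(20,255,255))
E
python3 - <<'E'
from h import *
goto(.467,-.13,.2,.1)
w=Wrist()
for l in["module_a","module_blue"]:
    for d in viewer.spot_point(w.c,l)[:3]: print(l,d["point"],round(d["score"],2),w.w(d["point"],0))
for p in[(.467,-.13,.1),(.625,-.243,.5)]: 
    V=pose(*p)(boxv(-.032,.032)); w.draw(V[[1,3,7,5]])
cv2.imwrite("pics/w1.png",cv2.resize(w.im,None,fx=1.5,fy=1.5))
E
```

```text
t 2.85 at [ 0.469  -0.1287  0.1995] yaw 0.09891038583216644 go [-0.0022  0.0011 -0.0005] turn -0.0010896141678333748 rows> 0.039032365746488315 0.0058581406872762086
module_a [367.8, 45.4] 0.71 [ 0.6243 -0.2512  0.    ]
module_a [256.2, 165.4] 0.67 [ 0.464  -0.1342  0.    ]
module_blue [397.5, 136.2] 0.84 [ 0.5205 -0.3065  0.    ]
```

View pics/w1.png

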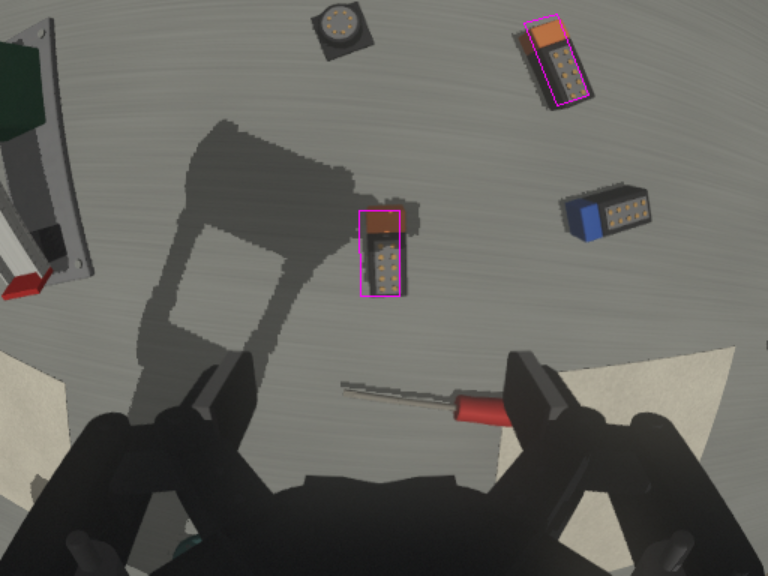

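The wrist view shows the near module at (385,252), about 3 mm right of the drawn outline. The far module is at (560,65) and the blue one at (607,212). I'll go lower and refine from the pins and the orange end.

Request:
step_arm(
  series=[-0.002, 0.002, 0.03, 0, -0.005, 0.004, 0.08, 0, -0.005, 0.004, 0.08, 0],
)

```text
time: 3.38
tool_pos: [0.4598, -0.1292, 0.1156]
tcp_rot: [-3.133, -0.167, 0.014]
wrist_force: [-0.6, -0.5, -0.5]
width: 1.004
grip_force: 0.0
```

```bash
cat >> h.py <<'E'
def rect(w,x,y,a,half=.05,sc=4000,z=.032):
    # metric view of plane z in the frame (x,y,a): rows = -x local, cols = -y local
    n=int(2*half*sc);g=(np.arange(n)+.5)/sc-half
    X,Y=np.meshgrid(-g,-g,indexing="ij");P=pose(x,y,a)(np.c_[X.ravel(),Y.ravel(),np.full(n*n,z)])
    q=(P-w.T[:3,3])@w.T[:3,:3];u=np.c_[q[:,0],-q[:,1]];m=np.linalg.norm(u,axis=1,keepdims=True)
    p=(w.K[:2,2]+w.K[0,0]*np.arctan2(m,-q[:,2:])*u/m).astype(np.float32).reshape(n,n,2)
    return cv2.remap(cv2.cvtColor(w.c["image"],cv2.COLOR_RGB2BGR),p,None,cv2.INTER_LINEAR)
E
python3 - <<'E'
from h import *
w=Wrist();goto(.464,-.134,.03,.08)
for d in viewer.spot_point(w.c,"module_a")[:3]: print(d["point"],round(d["score"],2),w.w(d["point"],0))
im=rect(w,.464,-.134,.08)
hsv=cv2.cvtColor(im,cv2.COLOR_BGR2HSV);print(hsv[100:300:12,200].tolist())
cv2.rectangle(im,(200-56,200-128),(200+56,200+128),(255,0,255),1)
cv2.imwrite("pics/r1.png",im)
E
```

```text
t 3.425 at [ 0.4622 -0.13    0.1182] yaw 0.1063951087009391 go [0.0017 0.0044 0.0882] turn 0.026395108700939307 rows> 1.4124115296993938 0.14190918656418983
[258.6, 175.7] 0.84 [ 0.4638 -0.1345  0.    ]
[402.4, 24.5] 0.78 [ 0.6233 -0.2511  0.    ]
[436.4, 141.6] 0.39 [ 0.5188 -0.3071  0.    ]
[[11, 148, 110], [11, 152, 109], [11, 126, 81], [15, 34, 45], [12, 20, 63], [15, 15, 67], [20, 12, 66], [23, 15, 66], [12, 19, 68], [15, 15, 67], [23, 15, 67], [17, 25, 70], [30, 7, 112], [17, 48, 121], [19, 18, 115], [23, 9, 111], [18, 95, 148]]
```

View pics/r1.png

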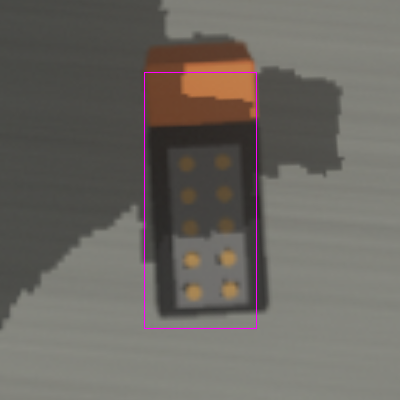

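The rectified view shows the module's top face at rows 60–314 and columns 145–268, tilted 0.053 rad. That puts the module at (0.467, -0.1355) with yaw 0.133.

```bash
python3 -c "
from h import *
goto(.467,-.1355,.006,.133)"
```

```text
t 3.475 at [ 0.4641 -0.1307  0.12  ] yaw 0.10626657954649671 go [0.0024 0.0051 0.114 ] turn -0.026733420453503243 rows> 1.826621830536769 0.1437280669543185
```

Request:
step_arm(
  series=[0.0025, 0.005, 0.03, -0.027, 0.0025, 0.005, 0.07, -0.027, 0.0025, 0.005, 0.1, -0.027, 0.0025, 0.005, 0.114, -0.027, 0.0025, 0.005, 0.114, -0.027, 0.0025, 0.005, 0.114, -0.027],
)

```text
time: 4.22
tool_pos: [0.4688, -0.1367, 0.0071]
tcp_rot: [3.133, 0.207, 0.005]
wrist_force: [0.6, -0.1, 0.8]
width: 1.001
grip_force: 0.0
```

Request:
step_arm(
  series=[0, 0, 0, 0, 0, 0, 0, 0, 0, 0, 0, 0, 0, 0, 0, 0, 0, 0, 0, 0, 0, 0, 0, 0],
  gripper=0.0,
  newtons=30,
)

```text
time: 4.97
tool_pos: [0.4674, -0.1363, 0.0057]
tcp_rot: [3.135, 0.207, 0.001]
wrist_force: [-0.5, -0.1, 4.7]
width: 0.323
grip_force: 30.9
```

```bash
python3 -c "
from h import *
s=monitor.read_state();print(s['width'],s['grip_force'])
goto(.467,-.1355,.006,.133)
P=pose(.5283,.2017,.2425)
for sl in(.05,.120): print(P(fl(sl,0,0)[None]))"
```

```text
0.32284316974270827 30.895201563835144
t 4.975 at [ 0.4674 -0.1363  0.0057] yaw 0.13178146442682556 go [-0.0003 -0.0009 -0.0003] turn -0.0012185355731744174 rows> 0.01580492796576168 0.0065512665224431044
[[0.4713 0.1876 0.0661]]
[[0.5329 0.2028 0.0957]]
```

Request:
step_arm(
  series=[0, 0, -0.03, 0, 0, 0, -0.085, 0, 0.004, -0.025, -0.135, 0, 0.013, -0.085, -0.165, -0.03, 0.022, -0.145, -0.165, -0.06, 0.031, -0.205, -0.165, -0.09, 0.04, -0.265, -0.165, -0.111, 0.047, -0.32, -0.165, -0.111],
)

```text
time: 5.98
tool_pos: [0.4708, 0.1892, 0.1697]
tcp_rot: [3.118, 0.382, -0.001]
wrist_force: [1.1, -0.3, 0.0]
width: 0.324
grip_force: 30.3
```

Request:
step_arm(
  series=[0, 0, 0, 0, 0, 0, 0, 0, 0, 0, 0, 0],
)

```text
time: 6.35
tool_pos: [0.4714, 0.1859, 0.1698]
tcp_rot: [3.118, 0.378, -0.001]
wrist_force: [-0.2, 0.4, -0.1]
width: 0.322
grip_force: 30.3
```

```bash
cat > ch.py <<'E'
from h import *
import sys
goto(.4713,.1876,.17,.2425)
w=Wrist();P=pose(.5283,.2017,.2425)
w.draw(P(np.array([fl(s,y,0) for s,y in((0,-.023),(0,.023),(.23,.023),(.23,-.023))])))
w.draw(P(np.array([fl(s,y,.012) for s,y in((0,-.026),(0,.026),(.23,.026),(.23,-.026))])),(255,255,0))
cv2.imwrite(f"pics/{sys.argv[1]}.png",cv2.resize(w.im,None,fx=1.5,fy=1.5))
E
python3 ch.py c1
```

```text
t 6.35 at [0.4714 0.1859 0.1698] yaw 0.24126596934614727 go [ 0.0004 -0.0017 -0.0002] turn -0.0012340306538525248 rows> 0.028087566162665632 0.006634573407809273
```

View pics/c1.png

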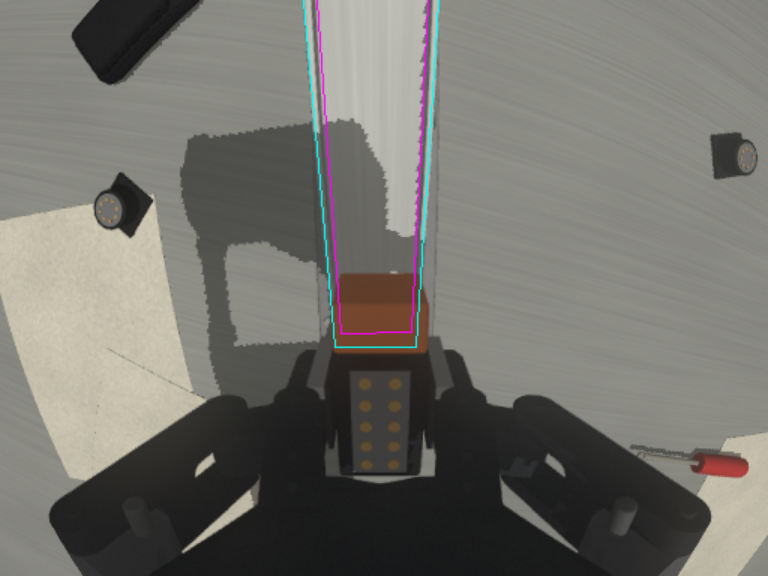

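The wrist view shows the module held over the lower chute with its orange end up-slope. The drawn walls match at the top of the picture, at columns 305 and 438, but it is too dark lower down to judge. I'll rectify the chute plane and brighten it.

Run:
```python
from h import *
w=Wrist();P=pose(.5283,.2017,.2425);sc=2500
out=[]
for h in(0,.012):
    ss=np.arange(.24,.02,-1/sc);ys=np.arange(.05,-.05,-1/sc)
    G=np.array([[w.px(p) for p in P(np.array([fl(s,y,h) for y in ys]))] for s in ss],np.float32)
    im=cv2.remap(cv2.cvtColor(w.c["image"],cv2.COLOR_RGB2BGR),G,None,cv2.INTER_LINEAR)
    im=(255*(im/255.)**.6).astype(np.uint8)
    for y in((-.023,.023) if h==0 else(-.026,-.023,.023,.026)):
        c=int((.05-y)*sc)
        for k in range(0,im.shape[0],50): im[k:k+15,c]=(255,0,255)
    out.append(im)
cv2.imwrite("pics/c2.png",np.hstack(out));print(out[0].shape)
```

```text
(550, 250, 3)
```

View pics/c2.png

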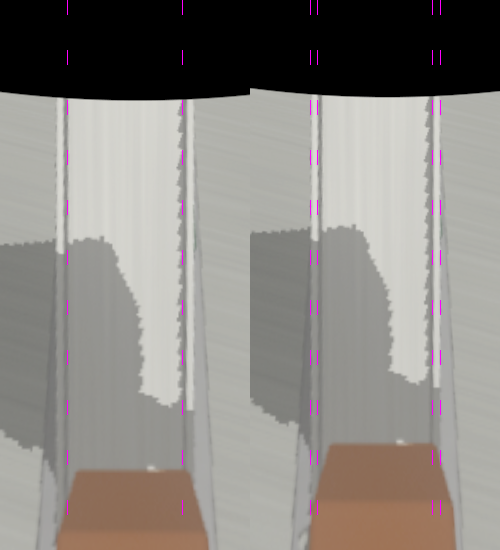

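The rectified view shows the wall tops at columns 311–318 and 433–440, right on the model lines, so the chute pose holds. Lowering.

Request:
step_arm(
  series=[0, -0.0015, 0.025, 0, 0, -0.0015, 0.06, 0, 0, -0.0015, 0.074, 0, 0, -0.0015, 0.08, 0, 0, -0.0015, 0.08, 0, 0, -0.0015, 0.08, 0],
)

```text
time: 7.2
tool_pos: [0.4723, 0.1889, 0.0915]
tcp_rot: [-3.118, -0.38, -0.003]
wrist_force: [-0.2, 0.1, -0.0]
width: 0.319
grip_force: 30.3
```

```bash
python3 -c "
from h import *
goto(.4713,.1876,.089,.2425);print(monitor.read_state()['wrist_force'],monitor.read_state()['torque'])"
```

```text
t 7.2 at [0.4723 0.1889 0.0915] yaw 0.242659403228859 go [-0.0013  0.0011  0.0025] turn 0.00015940322885921177 rows> 0.04831065899631631 0.0008570066067699558
[-0.2194  0.1339 -0.0484] [ 0.0288  0.0265 -0.0404]
```

Request:
step_arm(
  series=[0, 0.001, 0.001, 0, 0, 0.001, 0.002, 0, 0, 0.001, 0.003, 0],
)

```text
time: 7.58
tool_pos: [0.4715, 0.1877, 0.0874]
tcp_rot: [-3.118, -0.381, -0.0]
wrist_force: [-1.1, -0.1, -0.4]
width: 0.324
grip_force: 30.3
```

Request:
step_arm(
  series=[0, 0, 0, 0, 0, 0, 0, 0, 0, 0, 0, 0, 0, 0, 0, 0, 0, 0, 0, 0],
  gripper=1.0,
)

```text
time: 8.2
tool_pos: [0.4714, 0.1877, 0.0873]
tcp_rot: [-3.118, -0.38, -0.0]
wrist_force: [-0.4, -0.1, -0.0]
width: 0.999
grip_force: 0.0
```

Request:
step_arm(
  series=[0, 0, -0.03, 0, 0, 0, -0.08, 0, 0, 0, -0.11, 0, 0, 0, -0.11, 0, 0, 0, -0.11, 0],
)

```text
time: 8.82
tool_pos: [0.4708, 0.1874, 0.1963]
tcp_rot: [3.118, 0.38, -0.002]
wrist_force: [-0.5, 0.1, -0.4]
width: 1.0
grip_force: 0.0
```

Run:
```python
from h import *
c=viewer.read_camera("scene");s=c["image"][150:270,310:410]
goto(.625,-.2435,.13,.5)
ims=[cv2.resize(cv2.cvtColor(s,cv2.COLOR_RGB2BGR),(400,480),interpolation=cv2.INTER_CUBIC)]
c=viewer.read_camera("top");s=c["image"][120:260,90:190];P=pose(.5283,.2017,.2425)
for sl in(32,96): print(w2px(P(fl(sl/1e3,0,0)[None])[0],c))
print([(d["point"],d["score"]) for d in viewer.spot_point(c,"module_a")])
ims.append(cv2.resize(cv2.cvtColor(s,cv2.COLOR_RGB2BGR),(343,480),interpolation=cv2.INTER_CUBIC));cv2.imwrite("pics/p1.png",np.hstack(ims))
```

```text
t 8.875 at [0.4704 0.1873 0.1956] yaw 0.24277910886540746 go [0.0467 0.4553 0.0656] turn -0.25722089113459257 rows> 7.398257562544341 1.3829080168526482
[134.5337 222.2682]
[124.9577 194.7004]
[([332.4, 146.8], 0.96), ([135.8, 221.5], 0.74)]
```

View pics/p1.png

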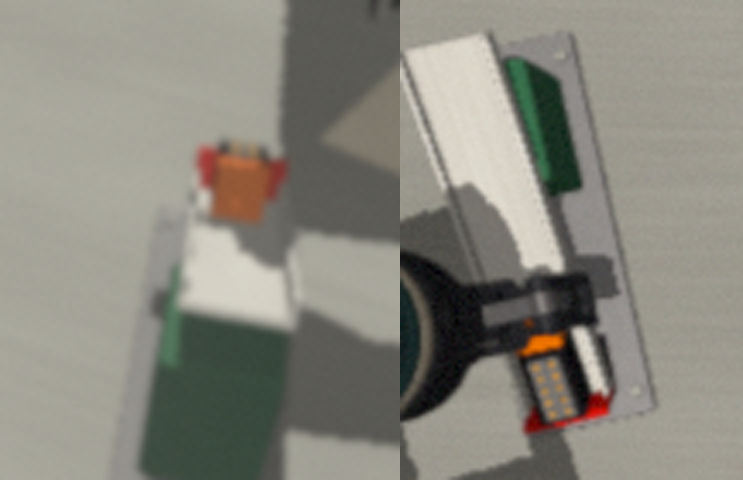

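Module one is flat at the stop, contacts up and orange end up-slope: orange at (240,185) in the left half, pins at (550,385) in the right half. On to the far module.

Request:
step_arm(
  series=[0.006, 0.06, 0, -0.03, 0.012, 0.12, 0, -0.06, 0.018, 0.18, 0, -0.09, 0.024, 0.24, 0.01, -0.13, 0.03, 0.3, 0.025, -0.17, 0.035, 0.36, 0.04, -0.21, 0.04, 0.42, 0.055, -0.257, 0.044, 0.46, 0.066, -0.257],
)

```text
time: 9.98
tool_pos: [0.624, -0.2506, 0.1285]
tcp_rot: [-3.043, -0.774, 0.004]
wrist_force: [0.5, 1.5, 0.3]
width: 0.998
grip_force: 0.0
```

Request:
step_arm(
  series=[0, 0, 0, 0, 0, 0, 0, 0, 0, 0, 0, 0],
)

```text
time: 10.35
tool_pos: [0.6245, -0.2469, 0.1313]
tcp_rot: [-3.043, -0.779, 0.0]
wrist_force: [-0.2, -0.1, 0.4]
width: 0.999
grip_force: 0.0
```

Run:
```python
from h import *
goto(.624,-.249,.006,.5)
w=Wrist()
for l in("module_a","module_blue"):
  for d in viewer.spot_point(w.c,l)[:2]: print(d["point"],round(d["score"],2),w.w(d["point"],0))
im=rect(w,.624,-.249,.5)
cv2.rectangle(im,(200-56,200-128),(200+56,200+128),(255,0,255),1)
cv2.imwrite("pics/r2.png",im)
```

```text
t 10.35 at [ 0.6245 -0.2469  0.1313] yaw 0.5011138930019816 go [-0.0014  0.0017  0.1253] turn 0.001113893001981836 rows> 2.0053907989257485 0.005988672053665785
[253.8, 285.4] 0.68 [ 0.5138 -0.3096  0.    ]
```

View pics/r2.png

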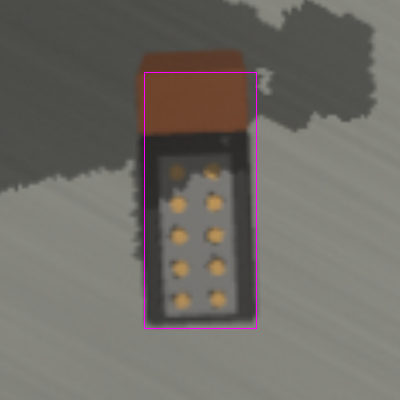

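The rectified view shows the top face at rows 69–322 and columns 137–257, tilted about 0.04 rad. That puts the module at (0.6246, -0.248) with yaw 0.54.

Request:
step_arm(
  series=[0, 0.001, 0.03, -0.04, 0, 0.001, 0.08, -0.04, 0, 0.001, 0.11, -0.04, 0, 0.001, 0.125, -0.04, 0, 0.001, 0.125, -0.04, 0, 0.001, 0.125, -0.04],
)

```text
time: 11.25
tool_pos: [0.6267, -0.2496, 0.0082]
tcp_rot: [3.026, 0.837, 0.004]
wrist_force: [-0.2, -0.9, 0.5]
width: 0.998
grip_force: 0.0
```

Request:
step_arm(
  series=[0, 0, 0, 0, 0, 0, 0, 0, 0, 0, 0, 0, 0, 0, 0, 0, 0, 0, 0, 0, 0, 0, 0, 0],
  gripper=0.0,
  newtons=30,
)

```text
time: 12.0
tool_pos: [0.6256, -0.2493, 0.0069]
tcp_rot: [3.027, 0.837, 0.001]
wrist_force: [-0.6, 0.3, 5.4]
width: 0.324
grip_force: 30.9
```

```bash
python3 -c "
from h import *
P=pose(.5283,.2017,.2425)(fl(.122,0,0)[None])[0];print(P)
goto(P[0],P[1],.2,.2425)"
```

```text
[0.5347 0.2033 0.0966]
t 12.0 at [ 0.6256 -0.2493  0.0069] yaw 0.5397696248399027 go [ 0.1547 -0.4349 -0.1934] turn 0.2972696248399025 rows> 8.006994071561932 1.5982237894618414
```

Request:
step_arm(
  series=[0, 0, -0.03, 0, 0, 0, -0.085, 0, 0.008, -0.022, -0.14, 0, 0.024, -0.068, -0.18, 0.05, 0.042, -0.12, -0.193, 0.1, 0.061, -0.172, -0.193, 0.15, 0.08, -0.225, -0.193, 0.2, 0.098, -0.277, -0.193, 0.25],
)

```text
time: 13.0
tool_pos: [0.5658, 0.0405, 0.1986]
tcp_rot: [-3.109, -0.451, 0.001]
wrist_force: [-0.0, -0.4, -1.7]
width: 0.324
grip_force: 30.3
```

```bash
python3 -c "
from h import *
goto(.5347,.2033,.2,.2425)"
```

```text
t 13.0 at [0.5658 0.0405 0.1986] yaw 0.28795855523505526 go [ 0.0164 -0.165  -0.0014] turn 0.045458555235055265 rows> 2.6523888230517785 0.24440083459707132
```

Request:
step_arm(
  series=[0.005, -0.05, 0, 0.02, 0.01, -0.1, 0, 0.045, 0.014, -0.14, 0, 0.045, 0.016, -0.164, 0, 0.045, 0.016, -0.164, 0, 0.045, 0.016, -0.164, 0, 0.045],
)

```text
time: 13.75
tool_pos: [0.5351, 0.2, 0.1986]
tcp_rot: [3.117, 0.384, -0.002]
wrist_force: [0.2, -0.1, -0.7]
width: 0.325
grip_force: 30.3
```

```bash
python3 -c "
from h import *
goto(.5347,.2033,.118,.2425)"
```

```text
t 13.75 at [0.5351 0.2    0.1986] yaw 0.2450011404819792 go [ 0.0005 -0.0033  0.0806] turn 0.002501140481979025 rows> 1.2911471446393146 0.013446991838596909
```

Request:
step_arm(
  series=[0, -0.003, 0.03, 0.002, 0, -0.003, 0.06, 0.002, 0, -0.003, 0.074, 0.002, 0, -0.003, 0.08, 0.002, 0, -0.003, 0.08, 0.002, 0, -0.003, 0.08, 0.002, 0, -0.003, 0.08, 0.002, 0, -0.003, 0.08, 0.002],
)

```text
time: 14.75
tool_pos: [0.535, 0.2037, 0.1199]
tcp_rot: [-3.118, -0.381, -0.002]
wrist_force: [0.2, 0.6, 0.2]
width: 0.324
grip_force: 30.3
```

```bash
python3 -c "
from h import *
goto(.5347,.2033,.118,.2425);print(monitor.read_state()['wrist_force'])"
```

```text
t 14.75 at [0.535  0.2037 0.1199] yaw 0.24289480696559734 go [-0.0004  0.0003  0.0019] turn 0.00039480696559746065 rows> 0.03160158370308549 0.0021226180946100036
[0.2319 0.6086 0.2488]
```

Release here, rise, and move clear towards -y.

Request:
step_arm(
  series=[0, 0, 0.001, 0, 0, 0, 0.001, 0, 0, 0, 0.001, 0, 0, 0, 0.001, 0, 0, 0, 0.001, 0],
  gripper=1.0,
)

```text
time: 15.38
tool_pos: [0.5347, 0.2035, 0.1183]
tcp_rot: [3.118, 0.38, 0.0]
wrist_force: [0.6, -0.7, -0.5]
width: 1.004
grip_force: 0.0
```

Request:
step_arm(
  series=[0, 0, -0.03, 0, 0, 0, -0.08, 0, 0, 0.03, -0.11, 0, 0, 0.09, -0.11, 0, 0, 0.14, -0.11, 0, 0, 0.17, -0.11, 0, 0, 0.17, -0.11, 0],
)

```text
time: 16.25
tool_pos: [0.5759, 0.0365, 0.2283]
tcp_rot: [3.119, 0.375, -0.0]
wrist_force: [-0.1, -0.2, 0.4]
width: 1.001
grip_force: 0.0
```

Run:
```python
from h import *
c=viewer.read_camera("scene");s=c["image"][150:270,310:410]
ims=[cv2.resize(cv2.cvtColor(s,cv2.COLOR_RGB2BGR),(400,480),interpolation=cv2.INTER_CUBIC)]
c=viewer.read_camera("top");s=c["image"][120:260,90:190];P=pose(.5283,.2017,.2425)
for sl in(32,96): print(w2px(P(fl(sl/1e3,0,0)[None])[0],c))
print([(d["point"],d["score"]) for d in viewer.spot_point(c,"module_a")],[(d["point"],d["score"]) for d in viewer.spot_point(c,"module_blue")])
ims.append(cv2.resize(cv2.cvtColor(s,cv2.COLOR_RGB2BGR),(343,480),interpolation=cv2.INTER_CUBIC));cv2.imwrite("pics/p2.png",np.hstack(ims))
```

```text
[134.5337 222.2682]
[124.9577 194.7004]
[([123.0, 193.3], 0.87)] [([362.0, 196.2], 0.84)]
```

View pics/p2.png

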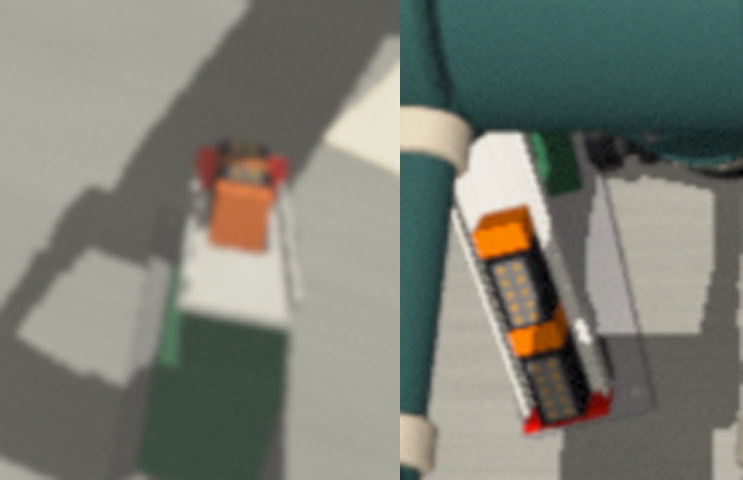

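Both modules are queued with contacts up and orange ends up-slope. In the right half, the first module's pins are at (555,385) and the second's at (517,290), right behind it. The blue one hasn't moved.

```bash
python3 -c "
from h import *
print(job.finish_job())"
```

```text
the job is handed in; nothing more can be done
None
```

I loaded both orange-ended modules into the chute, one at the red stop and one right behind it, contacts up and orange ends up-slope. I left the blue module where it was and handed the job in at about 16 s; no verdict came back, so this rests on the last camera check.

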